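Gauge the wire entry of a covered power terminal

TASK

Lift the saddle cover off the power terminal and hang it squarely over the horizontal profile bar, near the middle, with a leg on either side, then let go of it. Take the gauge from its cradle, push its rod into the terminal's sloping entry tube until the collar stops against the mouth, and draw it out again. Finish while still holding the gauge: keep it level and still in the gripper, with the rod's tip about 100 mm above the table, over the middle of the round reading plate and touching nothing else; do not put it down, and leave the tape roll, the screwdriver and the relay where they are.

Things in the scene. Friction and masses are not known exactly. Their poses are not given: they have to be found in the camera images.
- terminal: Fixed grey terminal housing, 50 (x) x 42 (y) x 105 mm high on an 80 x 75 x 8 mm steel foot plate; the flat roof spans y = -42 to 0 mm. Origin on the table under the middle of its front edge; z up, +y is the front, from which the entry tube sticks out.
- entry_tube: Steel entry tube fixed in the terminal, bore 19 mm, outside 32 mm, 52 mm long, open at the inner end. Origin at the centre of its mouth, which lies at (0, 16, 82) mm in the terminal's frame; its z axis points OUT of the mouth along the bore, 20 degrees above the horizontal towards the terminal's +y. The rod goes in along -z.
- entry_seat (a point): Point on the bore's axis 45 mm inside the mouth, where the rod's tip is when the collar is seated.
- cover: Loose black saddle cover, 0.1 kg, an upside-down U: top 50 (x) x 84 (y) x 4 mm, two 4 mm legs 55 mm down at its y ends, 76 mm clear between. On top a grip fin 12 mm thick (x), 44 long (y), up to 36 mm above the origin. Origin: centre of the top's underside; z up. Starts on the terminal's roof at (0, -10, 105) mm in its frame, one leg before the mouth.
- bar: Fixed horizontal aluminium profile bar, 40 mm wide (x) x 40 mm high, 240 mm long along y, top face 140 mm above the table, on two posts near its ends (y = +-105 mm). Origin on the table under its middle; z up.
- cradle: Fixed wooden cradle, base 100 x 60 x 8 mm, two 8 mm thick uprights at x = +-36 mm (36 mm wide, top 55 mm high) with a 24 mm wide notch whose floor is 45 mm above the table; the gauge's handle lies in both notches along x and lifts straight up. The space between the uprights is free for the fingers. Origin under its middle.
- gauge: Loose gauge, about 0.12 kg: square grey handle 18 x 18 mm, 90 mm long (x = -45 to 45), steel collar 32 mm diameter and 6 mm thick (x = 45 to 51), steel rod 14 mm diameter (x = 51 to 96) with a tapered tip. Origin at the middle of the handle, on the axis; x points to the tip. It starts lying level in the cradle, origin 54 mm above the table.
- gauge_shoulder (a point): On the gauge's axis, the collar's face on the rod's side (x = 51 mm): it stops against the tube's mouth.
- gauge_tip (a point): The rod's tip, on the axis (x = 96 mm).
- plate: Fixed round reading plate lying on the table, 76 mm diameter, 6 mm high, white with a dark rim. Origin under its centre.
- tape: Bystander: loose roll of tape lying flat, 72 mm diameter, 19 mm high. Origin under its centre.
- driver: Bystander: loose screwdriver lying on the table, 180 mm long. Origin on its underside.
- relay: Bystander: loose black relay, 45 x 60 x 70 mm high. Origin under its centre.
Not all that is in view belongs to the job. Of the things shaped like the gauge, the grey one is meant.

How it is judged (in metres and radians):
On the way, in this order (a step that is already met when the one before it is completed fails the run):
1. the cover hangs on the bar, straddling it, let go (x of cover in the frame of bar between -0.02 and 0.02 m and y of cover in the frame of bar between -0.095 and 0.095 m and height (world z) of cover between 0.136 and 0.146 m and angle between cover's own z axis and vertical below 0.12 rad and contact force between cover and bar above 0.2 N and contact force between cover and the fingers below 0.05 N and linear speed of cover below 0.03 m/s), for 0.3 s.
2. the gauge's rod is in the entry tube with its collar against the mouth (z of gauge_shoulder in the frame of entry_tube below 0.003 m and distance between gauge_tip and entry_seat below 0.006 m and angle between the x axis of gauge and the z axis of entry_tube, either way round below 0.15 rad and contact force between gauge and the fingers above 1 N), for 0.1 s.
At the end, for the whole second after the job is handed in: Cover flat (7 degrees) on the bar, a leg on either side, released, at rest. Gauge gripped, still, level within 8 degrees, tip within 25 mm of the plate's centre seen from above and 60 to 160 mm above the table, touching no terminal, cradle, plate or bar (all of step 1 and horizontal distance between gauge_tip and plate below 0.025 m and height (world z) of gauge_tip between 0.06 and 0.16 m and height (world z) of gauge above 0.06 m and angle between gauge's own x axis and vertical between 1.4308 and 1.7108 rad and contact force between gauge and the fingers above 2 N and contact force between gauge and terminal below 0.05 N and contact force between gauge and cradle below 0.05 N and contact force between gauge and plate below 0.05 N and contact force between gauge and bar below 0.05 N and linear speed of gauge below 0.03 m/s and angular speed of gauge below 0.2 rad/s); the arm keeps its last pose, push and grip.
It fails at once if the tape roll is moved by more than 30 mm (distance of tape from where it was at the start of the episode above 0.03 m).
It fails at once if the screwdriver is moved by more than 30 mm (distance of driver from where it was at the start of the episode above 0.03 m).
It fails at once if the relay is moved by more than 30 mm (distance of relay from where it was at the start of the episode above 0.03 m).
It also fails if it takes over 61 s, if anything falls off the work surface, if the arm or the gripper's body presses on something with over 40 N, if the wrist force passes 120 N, or if a joint passes its speed limit or range.

ROBOT

A 6-joint arm with a two-finger parallel gripper is mounted at the origin on the work surface. World frame = base frame: x ahead of the robot, y to its left, z up, the work surface at z = 0. Lengths are in m, angles in degrees, forces in N, time in s.
With the tool pointing down it reaches from about 0.25 to 0.725 m from the base axis. Payload 9.7 kg.
Tool frame: the origin (TCP) lies midway between the tips of the shut fingers; the grasp point (between the pads) lies 19 mm behind it; x points along the fingers, y is the direction in which the jaws open and shut, and the axes are right-handed (so a half turn about x gives the same grasp; the last joint's range is limited). The gripper opens to 85 mm and grips with 20 to 120 N. Pads are 22 mm wide; open, the fingers measure 114 mm over their backs; the gripper's body (76 mm by 85 mm) begins 54 mm behind the grasp point. The pads swing forward as they close: fully open they stand 13 mm farther back than shut.
Start: joints at [68.927, 4.979, 10.078, 95.1, 0, 90], TCP at [0.198, 0.513, 0.231] pointing down, gripper open.
Joint ranges: [-179.16, 179.16], [-48.56, 103.87], [-65.8, 70.77], [-126.05, 130.52], [-82.76, 87.17], [-180, 180]. Speed limits (degrees/s): [127.2, 127.2, 147.25, 180, 180, 180].

INTERFACE

Orientations are given as [roll, pitch, yaw] about the fixed x, y, z axes, in that order (R = Rz(yaw) Ry(pitch) Rx(roll)).
In Python, from workcell import bot, cams gives the robot as it stands.
- The arm moves only by the tool apply_moves, never from a script. Its argument "commands" is a list of rows, each a list of 5 numbers: the shift along the tool's x, y, z in m, then the turn about the tool's x in rad, then the opening, from -1 (shut) to 1 (fully open). In form: [[tx, ty, tz, roll, hand], ...]. A call has 1 to 12 rows; each row is the pose to reach, as a shift and turn from the pose measured when the call began, along the tool's axes at that moment; what a row does not reach only later rows make up. A row lasts 1/10 s, in which the tool goes at most 50 mm and 8.59 degrees, less where a joint would pass 70% of its speed; a pose out of reach is approached as far as the arm can. A call with a gripper value outside its range is refused whole. The fingers move at their own pace and stop on an object; "newtons" is the grip in N (left out, the last holds). Time passes only in rows, so rows that repeat a pose let the fingers close. It gives the time, the measured TCP pose, the force and the opening at its end, in the units of the state.
- bot.get_obs(): the state, without advancing time (a new reading comes with each control period).
- cams.camera(name): name is "scene" or "side" or "wrist"; returns a dict with "frame" (420x560x3 uint8, blue, green, red), "depth" (420x560 float32, m along the optical axis (not along the pixel's ray), 0 where there is no reading), "camera_matrix" (3x3 intrinsics, pixels), "D" ([k1, k2, p1, p2, k3] as OpenCV has them; the pictures are not rectified), "R" (3x3) and "t" (3): a world point X has camera coordinates R X + t; the wrist camera has in their place "mount" (4x4, takes a point from camera to tool coordinates, whose origin is the TCP and whose axes are the tool frame's). Camera axes: x right, y down, z forward; pixel columns grow to the right and rows downward; lengths in m; the calibration is good to about 2 mm. A picture is of the moment at which its call begins: read the wrist's pose just before it.
- bot.job_done(): hands the job in, once; it reports no verdict.
Trained networks look in the newest picture that a camera, given by its name, has taken for a name from the list of things; names that differ only in an ending like _2 or _b are one class to them, and where a whole thing is asked for, a point or a joint stands for the part that bears it (a point fixed in the world has none). Each returns a list of dicts, best first, with "confidence" (0 to 1); they miss things now and then, are a little off and sometimes report something else, mostly with a low value. They report only what shows in the picture. A call takes as long as a camera call. They do not tell look-alikes from the thing itself.
- cams.spot_in(name, camera): "rect" ([left, top, right, bottom] in pixels, round what is visible of it).
The state is a dict: "time": time; "q": joint angles; "qd": joint speeds; "joint_efforts": joint torques, N m; "ee_pos": TCP position; "tcp_rot": TCP orientation; "wrist_force": force on the tool from outside, world axes, zero at the start; "torque": the same for the moment, N m; "opening": finger opening in m.
Only numpy, scipy, OpenCV 4.12 (cv2) and the standard library are available. Lean on these libraries where they do the work, as an engineer would, in place of code of your own. Each camera call takes 0.05 s, during which the arm holds its last target. There are 200 camera calls.

## Working session

There is one attempt and no reset: what is moved stays moved. The work goes in short steps, Python scripts to look and compute and a tool call to move; the robot and the scene stay as the last step left them, time stands still between calls to the robot, and variables do not carry over. Pictures are saved under pics/ and viewed, about 8 in all and at most 12, crops included, and the job is handed in when it is done.

Besides the shell and the picture viewer there is one more tool, called after "Request:" in YAML: its name, and indented under it one key for each argument. apply_moves: Moves the arm, as the interface text tells. Its arguments: {"type":"object","properties":{"commands":{"type":"array"},"newtons":{"type":"number"}},"required":["commands"]}

```bash
ls; mkdir -p pics; cat > h.py <<'E'
import numpy as np, cv2
from workcell import bot, cams
from scipy.spatial.transform import Rotation as Ro
def pose():
    s=bot.get_obs(); return np.array(s["ee_pos"]),Ro.from_euler('xyz',s["tcp_rot"],degrees=True).as_matrix()
def grab(n):
    p,R=pose(); c=cams.camera(n)
    if "mount" in c:
        M=np.array(c["mount"]); T=np.eye(4);T[:3,:3]=R;T[:3,3]=p; W=T@M
        c["Rw"]=W[:3,:3];c["tw"]=W[:3,3]
    else:
        c["Rw"]=np.array(c["R"]).T; c["tw"]=-c["Rw"]@np.array(c["t"]).ravel()
    return c
def cloud(c):
    h,w=c["depth"].shape
    uv=np.stack(np.meshgrid(np.arange(w),np.arange(h)),-1).reshape(-1,1,2).astype(np.float64)
    n=cv2.undistortPoints(uv,np.array(c["camera_matrix"]),np.array(c["D"])).reshape(h,w,2)
    z=c["depth"]; X=np.dstack([n*z[...,None],z])
    P=X@c["Rw"].T+c["tw"]; P[z==0]=np.nan
    return P
def spots(names,cam):
    for n in names:
        for d in cams.spot_in(n,cam)[:3]: print(cam,n,np.round(d["rect"]).astype(int).tolist(),round(d["confidence"],2))
E
python3 - <<'E'
from h import *
print(bot.get_obs())
cs={n:grab(n) for n in("scene","side")}
np.save('scene.npy',cloud(cs["scene"]));np.save('side.npy',cloud(cs["side"]))
for n in cs: cv2.imwrite(f'pics/{n}.png',cs[n]["frame"]); cv2.imwrite(f'{n}_img.png',cs[n]["frame"]); print(n,cs[n]["tw"],cs[n]["Rw"][:,2])
for n in cs: spots(["terminal","cover","bar","cradle","gauge","plate","tape","driver","relay","entry_tube"],n)
E
```

```text
pics
{'time': 0.0, 'q': array([6.89270827e+01, 5.01050372e+00, 1.00328988e+01, 9.50985274e+01,
       6.21400199e-04, 8.99993876e+01]), 'qd': array([ 0.0921072 , -0.09084761, -0.04289457,  0.02652969, -0.03732059,
        0.05566285]), 'joint_efforts': array([ 6.71043108e-04, -5.20396471e+01,  4.64799392e+01,  1.63347612e-02,
       -2.84100730e-05, -7.97140487e-07]), 'ee_pos': array([0.19766942, 0.51300272, 0.23057485]), 'tcp_rot': array([ -90.46825616,   89.92386516, -111.54056154]), 'wrist_force': array([-0.57463395,  0.1385159 , -0.04301463]), 'torque': array([ 0.02657624,  0.04166356, -0.04731942]), 'opening': 0.0850254745991986}
scene [1.21963673 0.38643757 1.04576446] [-0.5550128  -0.28971959 -0.77975852]
side [0.40385081 0.91429159 0.62685421] [ 0.14925296 -0.83691169 -0.52659508]
scene terminal [178, 184, 212, 215] 0.83
scene cover [175, 166, 210, 197] 0.67
scene bar [261, 239, 364, 311] 0.58
scene cradle [318, 201, 356, 230] 0.83
scene gauge [310, 188, 353, 216] 0.74
scene gauge [218, 213, 265, 220] 0.74
scene gauge [380, 198, 416, 236] 0.63
scene plate [255, 182, 285, 199] 0.56
scene tape [175, 153, 196, 170] 0.68
scene driver [127, 223, 157, 243] 0.6
scene relay [386, 243, 412, 275] 0.62
scene entry_tube [194, 184, 204, 187] 0.55
side terminal [273, 143, 304, 185] 0.8
side terminal [311, 221, 345, 263] 0.66
side terminal [278, 128, 299, 168] 0.61
side cover [279, 127, 299, 168] 0.69
side bar [187, 181, 229, 305] 0.62
side bar [219, 148, 257, 169] 0.2
side cradle [304, 237, 347, 286] 0.67
side gauge [344, 297, 387, 355] 0.97
side gauge [315, 221, 348, 264] 0.89
side gauge [272, 188, 288, 213] 0.57
side plate [315, 204, 348, 219] 0.95
side plate [311, 221, 347, 265] 0.16
side driver [219, 152, 269, 173] 0.57
side relay [264, 297, 296, 357] 0.79
side entry_tube [217, 150, 268, 170] 0.46
side entry_tube [314, 220, 347, 263] 0.45
```

```bash
python3 - <<'E'
import cv2,numpy as np
a=cv2.imread('scene_img.png')[130:330,110:430]; b=cv2.imread('side_img.png')[110:370,170:410]
a=cv2.resize(a,None,fx=2.5,fy=2.5,interpolation=2)[:600]; cv2.imwrite('pics/a.png',a)
cv2.imwrite('pics/b.png',cv2.resize(b,None,fx=2.3,fy=2.3,interpolation=2))
P=np.load('scene.npy');Q=np.load('side.npy')
def st(P,n,r,zmin=.012):
    l,t,rr,b=r; X=P[t:b,l:rr].reshape(-1,3); X=X[X[:,2]>zmin]
    if len(X)>4: print(n,len(X),'med',np.nanmedian(X,0).round(3),'lo',np.nanpercentile(X,3,axis=0).round(3),'hi',np.nanpercentile(X,97,axis=0).round(3))
for n,r in dict(terminal=[178,184,212,215],cover=[175,166,210,197],bar=[261,239,364,311],cradle=[318,201,356,230],g1=[310,188,353,216],g2=[218,213,265,220],g3=[380,198,416,236],tape=[175,153,196,170],driver=[127,223,157,243],relay=[386,243,412,275]).items(): st(P,n,r)
st(P,'plate',[255,182,285,199],.003)
for n,r in dict(cover=[279,127,299,168],bar=[187,181,229,305],cradle=[304,237,347,286],g1=[344,297,387,355],g2=[315,221,348,264],g3=[272,188,288,213],relay=[264,297,296,357]).items(): st(Q,'side '+n,r)
st(Q,'side plate',[315,204,348,219],.003)
E
```

```text
terminal 499 med [ 0.591 -0.231  0.061] lo [ 0.551 -0.268  0.013] hi [ 0.602 -0.193  0.103]
cover 855 med [ 0.578 -0.231  0.103] lo [ 0.538 -0.278  0.022] hi [ 0.601 -0.194  0.139]
bar 2622 med [0.685 0.188 0.138] lo [0.652 0.075 0.031] hi [0.711 0.299 0.143]
cradle 341 med [0.439 0.167 0.053] lo [0.423 0.112 0.013] hi [0.461 0.195 0.065]
g1 419 med [0.432 0.129 0.059] lo [0.407 0.077 0.014] hi [0.452 0.194 0.067]
g2 265 med [ 0.574 -0.086  0.022] lo [ 0.549 -0.141  0.013] hi [ 0.596 -0.025  0.03 ]
g3 287 med [0.351 0.312 0.021] lo [0.322 0.254 0.013] hi [0.379 0.366 0.03 ]
tape 178 med [ 0.467 -0.35   0.018] lo [ 0.424 -0.391  0.013] hi [ 0.575 -0.231  0.141]
driver 251 med [ 0.753 -0.301  0.022] lo [ 0.713 -0.321  0.014] hi [ 0.788 -0.283  0.027]
relay 562 med [0.516 0.362 0.051] lo [0.491 0.331 0.015] hi [0.531 0.392 0.072]
plate 326 med [ 0.434 -0.061  0.006] lo [ 0.401 -0.095  0.003] hi [ 0.463 -0.03   0.01 ]
side cover 668 med [ 0.566 -0.204  0.101] lo [ 0.538 -0.266  0.052] hi [ 0.594 -0.192  0.143]
side bar 2794 med [0.666 0.256 0.136] lo [0.643 0.079 0.019] hi [0.7   0.304 0.143]
side cradle 778 med [0.435 0.182 0.047] lo [0.406 0.12  0.012] hi [0.462 0.196 0.066]
side g1 709 med [0.349 0.321 0.022] lo [0.318 0.259 0.013] hi [0.379 0.371 0.031]
side g2 693 med [0.426 0.131 0.061] lo [0.404 0.076 0.015] hi [0.451 0.195 0.069]
side g3 206 med [ 0.567 -0.065  0.025] lo [ 0.546 -0.128  0.014] hi [ 0.593 -0.021  0.033]
side relay 1237 med [0.499 0.384 0.051] lo [0.476 0.338 0.015] hi [0.524 0.395 0.072]
side plate 424 med [ 0.434 -0.059  0.008] lo [ 0.398 -0.095  0.003] hi [ 0.471 -0.032  0.01 ]
```

View pics/a.png

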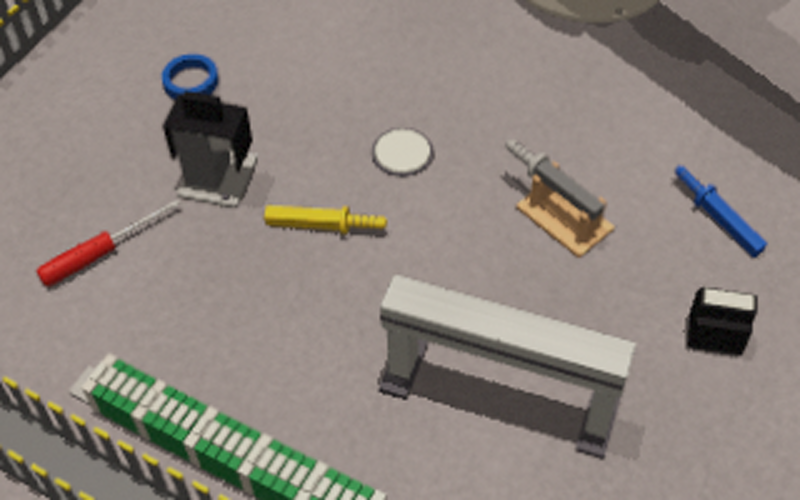

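View pics/b.png

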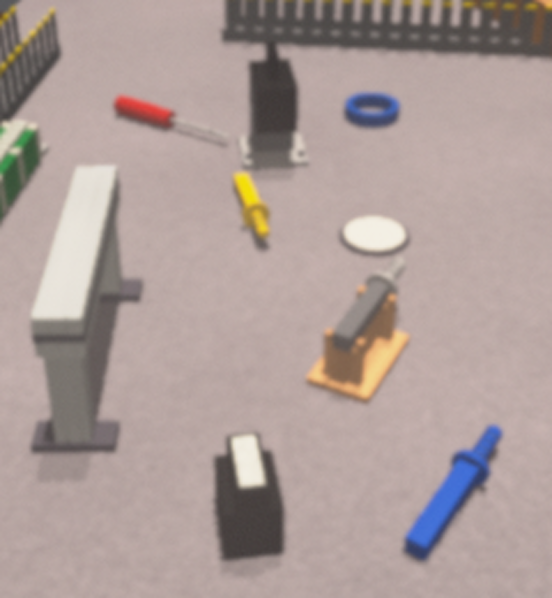

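Scene crop: the gauge-shaped things are grey in the cradle (scene px ~332,202), yellow (~241,217) and blue (~398,217). The grey one is the gauge. The cover is on the terminal at ~(193,180), the bar spans (261–364, 239–311), and the plate is at (270,190). Next I fit the poses.

```bash
python3 - <<'E'
import cv2,numpy as np
P=np.load('scene.npy');Q=np.load('side.npy')
A=np.vstack([P.reshape(-1,3),Q.reshape(-1,3)]);A=A[np.isfinite(A[:,0])]
def sel(x0,x1,y0,y1,z0,z1):
    return A[(A[:,0]>x0)&(A[:,0]<x1)&(A[:,1]>y0)&(A[:,1]<y1)&(A[:,2]>z0)&(A[:,2]<z1)]
def rect(n,X):
    (c,s,a)=cv2.minAreaRect(X[:,:2].astype(np.float32)*1000); 
    u=np.linalg.svd(X[:,:2]-X[:,:2].mean(0),full_matrices=False)[2][0]
    print(n,len(X),'c',np.round(c,1),'s',np.round(s,1),'a',round(a,1),'pca',round(np.degrees(np.arctan2(u[1],u[0]))%180,1),'zmed',np.median(X[:,2]).round(4), 'mean',X[:,:2].mean(0).round(4))
rect('fin top',sel(.5,.65,-.3,-.17,.132,.16)); rect('fin',sel(.5,.65,-.3,-.17,.118,.16))
rect('covertop',sel(.5,.65,-.3,-.17,.104,.114))
rect('foot',sel(.5,.65,-.31,-.15,.005,.012))
rect('bar',sel(.6,.75,.03,.34,.134,.15))
rect('handle',sel(.38,.48,.03,.22,.058,.075)); rect('rodall',sel(.38,.48,.03,.22,.05,.075)); 
rect('cradlebase',sel(.36,.5,.05,.24,.004,.015))
rect('plate',sel(.38,.49,-.12,0,.0035,.012))
E
python3 - <<'E'
from h import *
c=grab("wrist");print(c["mount"] if 0 else np.round(c["mount"],3), c["camera_matrix"][0])
E
```

```text
fin top 119 c [ 568.6 -234.1] s [15.7 47.4] a 11.1 pca 105.1 zmed 0.1392 mean [ 0.5705 -0.2343]
fin 197 c [ 569.1 -234.5] s [17.1 48.6] a 12.8 pca 107.3 zmed 0.1355 mean [ 0.5711 -0.2328]
covertop 521 c [ 570.2 -235.3] s [53.7 90.8] a 13.8 pca 110.7 zmed 0.1091 mean [ 0.5719 -0.2306]
foot 522 c [ 575.4 -230.3] s [146.4 155.5] a 2.0 pca 165.0 zmed 0.0088 mean [ 0.5752 -0.2228]
bar 3045 c [677.6 186. ] s [ 43.4 243. ] a 8.9 pca 98.9 zmed 0.1411 mean [0.6762 0.1955]
handle 643 c [424.9 130. ] s [141.   33.6] a 72.9 pca 71.0 zmed 0.0637 mean [0.4283 0.1393]
rodall 889 c [426.1 130.1] s [141.7  39.1] a 72.6 pca 71.0 zmed 0.0622 mean [0.4294 0.1421]
cradlebase 1087 c [430.6 144.8] s [138.5 189.9] a 0.6 pca 73.2 zmed 0.0089 mean [0.4353 0.1574]
plate 885 c [435.1 -59.7] s [109.4 119.5] a 0.2 pca 93.3 zmed 0.0065 mean [ 0.4342 -0.0593]
[[ 0.    -0.309  0.951 -0.142]
 [ 1.     0.    -0.     0.001]
 [-0.     0.951  0.309 -0.079]
 [ 0.     0.     0.     1.   ]] [360.6245671    0.         277.56963652]
```

```bash
cat >> h.py <<'E'
def yaw():  # world yaw (deg) of the tool's y (jaw) axis
    p,R=pose(); return np.degrees(np.arctan2(R[1,1],R[0,1]))
def go(P,jaw=None):
    """tool-frame shift to world TCP target P; roll for jaw yaw (nearest of both half turns printed)"""
    p,R=pose(); d=R.T@(np.array(P)-p); q=bot.get_obs()["q"]
    print('t',bot.get_obs()["time"],'p',p.round(4),'shift',d.round(4),'jaw',round(yaw(),2),'q',q.round(1))
    if jaw is not None:
        for k in(0,180):
            r=-((jaw+k-yaw()+180)%360-180)
            dq1=np.degrees(np.arctan2(P[1],P[0]))-q[0]
            print(' roll deg',round(r,2),'rad',np.radians(r).round(4),'dq1',dq1.round(1))
E
python3 - <<'E'
from h import *
go([.5693,-.2345,.23],13)
E
```

```text
t 1.15 p [0.1977 0.5132 0.2313] shift [ 0.0013 -0.5641  0.6156] jaw 68.93 q [68.9  5.  10.1 95.1  0.  90. ]
 roll deg 55.93 rad 0.9761 dq1 -91.3
 roll deg -124.07 rad -2.1655 dq1 -91.3
```

Request:
apply_moves:
  commands:
    - [0.001,-0.564,0.616,0.976,1]
    - [0.001,-0.564,0.616,0.976,1]
    - [0.001,-0.564,0.616,0.976,1]
    - [0.001,-0.564,0.616,0.976,1]
    - [0.001,-0.564,0.616,0.976,1]
    - [0.001,-0.564,0.616,0.976,1]
    - [0.001,-0.564,0.616,0.976,1]
    - [0.001,-0.564,0.616,0.976,1]
    - [0.001,-0.564,0.616,0.976,1]
    - [0.001,-0.564,0.616,0.976,1]
    - [0.001,-0.564,0.616,0.976,1]
    - [0.001,-0.564,0.616,0.976,1]

```text
time: 2.35
ee_pos: [0.4655, -0.0262, 0.2309]
tcp_rot: [81.9, 89.9, 4.9]
wrist_force: [1.4, 1.5, -0.5]
opening: 0.0854
```

```bash
python3 - <<'E'
from h import *
go([.5693,-.2345,.23],13)
E
```

```text
t 2.35 p [ 0.4655 -0.0262  0.2309] shift [0.0009 0.0543 0.2263] jaw 12.99 q [-3.2 -6.5 -1.3 95.1  0.  73.8]
 roll deg -0.01 rad -0.0003 dq1 -19.2
 roll deg 179.99 rad 3.1413 dq1 -19.2
```

Request:
apply_moves:
  commands:
    - [0,0.054,0.226,0,1]
    - [0,0.054,0.226,0,1]
    - [0,0.054,0.226,0,1]
    - [0,0.054,0.226,0,1]
    - [0,0.054,0.226,0,1]
    - [0,0.054,0.226,0,1]
    - [0,0.054,0.226,0,1]

```text
time: 3.05
ee_pos: [0.5688, -0.2348, 0.2302]
tcp_rot: [-169.3, 90.0, 113.6]
wrist_force: [-0.6, 0.1, 0.7]
opening: 0.0852
```

```bash
python3 - <<'E'
from h import *
c=grab("wrist");cv2.imwrite('pics/w1.png',c["frame"]);X=cloud(c);np.save('w1.npy',X);A=X.reshape(-1,3);A=A[np.isfinite(A[:,0])]
A=A[(abs(A[:,0]-.57)<.08)&(abs(A[:,1]+.235)<.08)]
for n,z0,z1 in(("fin",.132,.15),("top",.105,.115)):
    B=A[(A[:,2]>z0)&(A[:,2]<z1)]
    if len(B)>9: print(n,len(B),cv2.minAreaRect(B[:,:2].astype(np.float32)*1000),np.median(B[:,2]),B.mean(0))
go([.5693,-.2345,.114],13)
E
```

```text
fin 1090 ((569.7659912109375, -237.71478271484375), (11.979621887207031, 43.96831512451172), 14.774036407470703) 0.1402185297071475 [ 0.56942961 -0.23622498  0.14001052]
top 5619 ((569.60693359375, -238.0588836669922), (49.708656311035156, 84.44221496582031), 14.640971183776855) 0.10843397177389769 [ 0.5687432  -0.23381144  0.10842785]
t 3.1 p [ 0.5687 -0.234   0.2308] shift [0.1168 0.0004 0.0007] jaw 12.97 q [-22.4  14.2  20.5  96.3   0.   54.6]
 roll deg -0.03 rad -0.0005 dq1 -0.0
 roll deg 179.97 rad 3.1411 dq1 -0.0
```

View pics/w1.png

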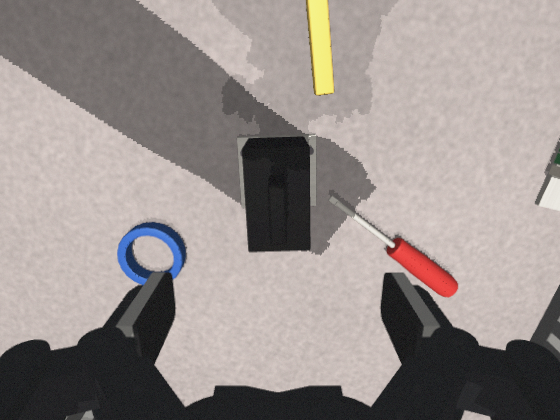

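Request:
apply_moves:
  commands:
    - [0.05,0,0.004,-0.03,0.2]
    - [0.1,0,0.004,-0.03,0.0]
    - [0.117,0,0.004,-0.03,0.0]
    - [0.117,0,0.004,-0.03,0.0]
    - [0.117,0,0.004,-0.03,-1]
    - [0.117,0,0.004,-0.03,-1]
    - [0.117,0,0.004,-0.03,-1]
    - [0.117,0,0.004,-0.03,-1]
    - [0.117,0,0.004,-0.03,-1]
    - [0.117,0,0.004,-0.03,-1]
  newtons: 60

```text
time: 4.1
ee_pos: [0.5708, -0.2378, 0.1166]
tcp_rot: [68.2, 89.7, -7.1]
wrist_force: [0.4, 2.3, 7.6]
opening: 0.0108
```

Request:
apply_moves:
  commands:
    - [-0.03,0,0,0,-1]
    - [-0.08,0,0,0,-1]
    - [-0.13,0,0,0,-1]
    - [-0.13,0,0,0,-1]
    - [-0.13,0,0,0,-1]

```text
time: 4.6
ee_pos: [0.571, -0.2381, 0.249]
tcp_rot: [60.2, 89.5, -15.0]
wrist_force: [0.1, -0.1, -1.1]
opening: 0.0107
```

```bash
python3 - <<'E'
from h import *
print(bot.get_obs()["opening"],bot.get_obs()["wrist_force"])
# cover jaw yaw now ~14.7 -> bar yaw 8.9+90
go([.6790,.180,.248],98.9)
c=grab("wrist");X=cloud(c);p,R=pose();cv2.imwrite('pics/w2.png',c["frame"])
L=(X-p)@R  # tool coords
m=np.isfinite(L[...,0])&(abs(L[...,1])<.06)&(abs(L[...,2])<.06)&(L[...,0]>-.04)&(L[...,0]<.08)
B=L[m]; print(len(B)); 
T=B[(B[:,0]>-.01)&(B[:,0]<.02)]; print('top rect yz',cv2.minAreaRect(T[:,1:].astype(np.float32)*1000),np.median(T[:,0]))
E
```

```text
0.010721913187625411 [ 0.11876177 -0.11692996 -1.1097504 ]
t 4.6 p [ 0.571  -0.2381  0.249 ] shift [ 0.001   0.2106 -0.3769] jaw 14.71 q [-22.7  14.8  23.2  98.    0.1  52.6]
 roll deg -84.19 rad -1.4693 dq1 37.5
 roll deg 95.81 rad 1.6723 dq1 37.5
17921
top rect yz ((1.0944538116455078, -14.151748657226562), (55.505035400390625, 50.37664031982422), 89.91374206542969) 0.006251795920730426
```

Request:
apply_moves:
  commands:
    - [0,0.21,-0.377,-1.47,-1]
    - [0,0.21,-0.377,-1.47,-1]
    - [0,0.21,-0.377,-1.47,-1]
    - [0,0.21,-0.377,-1.47,-1]
    - [0,0.21,-0.377,-1.47,-1]
    - [0,0.21,-0.377,-1.47,-1]
    - [0,0.21,-0.377,-1.47,-1]
    - [0,0.21,-0.377,-1.47,-1]
    - [0,0.21,-0.377,-1.47,-1]
    - [0,0.21,-0.377,-1.47,-1]
    - [0,0.21,-0.377,-1.47,-1]
    - [0,0.21,-0.377,-1.47,-1]

```text
time: 5.85
ee_pos: [0.6775, 0.1798, 0.246]
tcp_rot: [-32.9, 89.8, -24.2]
wrist_force: [0.1, -0.9, -0.2]
opening: 0.0103
```

```bash
python3 - <<'E'
from h import *
c=grab("wrist");X=cloud(c);A=X.reshape(-1,3);A=A[np.isfinite(A[:,0])]
B=A[(abs(A[:,2]-.14)<.006)&(A[:,0]>.6)&(A[:,0]<.76)&(A[:,1]>.02)&(A[:,1]<.33)]
if len(B)>9: print(len(B),cv2.minAreaRect(B[:,:2].astype(np.float32)*1000),np.median(B[:,2]),B.min(0),B.max(0))
go([.6790,.180,.154],98.9)
c2=grab("scene");A=cloud(c2).reshape(-1,3);A=A[np.isfinite(A[:,0])]
B=A[(abs(A[:,2]-.14)<.007)&(A[:,0]>.6)&(A[:,0]<.76)&(A[:,1]>.02)&(A[:,1]<.33)]
print(cv2.minAreaRect(B[:,:2].astype(np.float32)*1000))
cv2.imwrite('pics/m.png',np.hstack([cv2.resize(c["frame"],(400,300)),cv2.resize(c2["frame"][120:330,220:500],(400,300))]))
E
```

```text
11365 ((677.9702758789062, 186.06350708007812), (40.31049728393555, 239.84075927734375), 8.905447959899902) 0.13935451255478223 [0.64032791 0.06549057 0.13400982] [0.71552002 0.30745567 0.14207901]
t 5.9 p [0.6776 0.1794 0.2465] shift [0.0925 0.0006 0.0012] jaw 98.7 q [ 1.490e+01  2.850e+01  4.090e+01  1.022e+02 -1.000e-01  6.200e+00]
 roll deg -0.2 rad -0.0034 dq1 -0.0
 roll deg 179.8 rad 3.1382 dq1 -0.0
((677.0723876953125, 185.052734375), (43.49833679199219, 239.47215270996094), 8.604011535644531)
```

View pics/m.png

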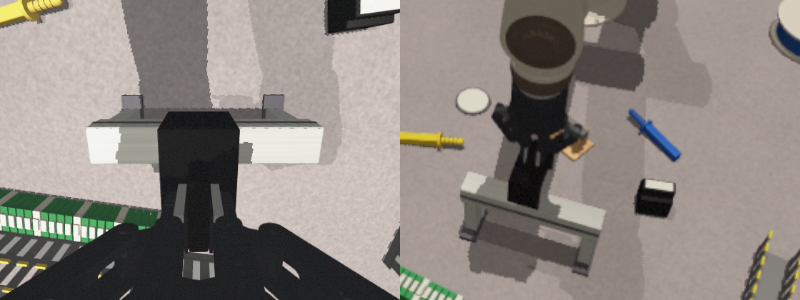

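The wrist half shows the cover hanging over the bar's middle (cover at 200,150; bar from 90 to 322), so I lower it.

Request:
apply_moves:
  commands:
    - [0.04,0,0.001,0,-1]
    - [0.075,0,0.001,0,-1]
    - [0.085,0,0.001,0,-1]
    - [0.093,0,0.001,0,-1]
    - [0.094,0,0.001,0,-1]
    - [0.094,0,0.001,0,-1]

```text
time: 6.55
ee_pos: [0.6796, 0.1793, 0.1547]
tcp_rot: [-13.9, 89.6, -5.2]
wrist_force: [-0.8, 0.3, -0.3]
opening: 0.0112
```

Request:
apply_moves:
  commands:
    - [0.002,0,0,0,-1]
    - [0.002,0,0,0,-0.6]
    - [0.002,0,0,0,-0.3]
    - [0.002,0,0,0,-0.3]
    - [0.0,0,0,0,-0.3]
    - [-0.03,0,0,0,-0.2]
    - [-0.07,0,0,0,-0.2]
    - [-0.1,0,0,0,-0.2]
    - [-0.1,0,0,0,-0.2]
    - [-0.1,0,0,0,-0.2]

```text
time: 7.55
ee_pos: [0.6793, 0.1794, 0.2554]
tcp_rot: [-10.1, 89.5, -1.4]
wrist_force: [0.5, -0.7, -0.9]
opening: 0.0342
```

```bash
python3 - <<'E'
from h import *
c=grab("wrist");A=cloud(c).reshape(-1,3);A=A[np.isfinite(A[:,0])];A=A[(abs(A[:,0]-.68)<.07)&(abs(A[:,1]-.18)<.07)]
for z0,z1 in((.165,.19),(.1415,.15)):
    B=A[(A[:,2]>z0)&(A[:,2]<z1)]; print(len(B),cv2.minAreaRect(B[:,:2].astype(np.float32)*1000) if len(B)>9 else '',np.median(B[:,2]))
B=A[(A[:,2]>.1415)&(A[:,2]<.15)]
k,*_=np.linalg.lstsq(np.c_[B[:,:2],np.ones(len(B))],B[:,2],rcond=None);print('slope',k[:2])
go([.4334,.1543,.15],-18)
E
```

```text
1177 ((681.0311279296875, 179.63720703125), (43.89120864868164, 11.484424591064453), 8.874473571777344) 0.1751703104710479
5991 ((682.3080444335938, 178.55226135253906), (94.993896484375, 93.7196044921875), 48.116485595703125) 0.1433611663006374
slope [-0.00094982  0.0004051 ]
t 7.6 p [0.679  0.1794 0.2541] shift [ 0.1025  0.0125 -0.2472] jaw 98.69 q [ 1.490e+01  2.900e+01  4.250e+01  1.031e+02 -1.000e-01  6.200e+00]
 roll deg 116.69 rad 2.0366 dq1 4.7
 roll deg -63.31 rad -1.105 dq1 4.7
```

Request:
apply_moves:
  commands:
    - [0.0,0.012,-0.247,2.037,0]
    - [0.0,0.012,-0.247,2.037,0]
    - [0.0,0.012,-0.247,2.037,0]
    - [0.05,0.012,-0.247,2.037,0]
    - [0.05,0.012,-0.247,2.037,0]
    - [0.05,0.012,-0.247,2.037,0]
    - [0.05,0.012,-0.247,2.037,0]
    - [0.05,0.012,-0.247,2.037,0]
    - [0.05,0.012,-0.247,2.037,0]
    - [0.05,0.012,-0.247,2.037,0]
    - [0.05,0.012,-0.247,2.037,0]
    - [0.05,0.012,-0.247,2.037,0]

```text
time: 8.8
ee_pos: [0.4326, 0.1536, 0.201]
tcp_rot: [72.9, 89.7, -20.9]
wrist_force: [-0.2, -0.7, -0.3]
opening: 0.0425
```

Request:
apply_moves:
  commands:
    - [0,0,0,0.25,0]
    - [0,0,0,0.25,0]
    - [0,0,0,0.25,0]

```text
time: 9.1
ee_pos: [0.432, 0.1533, 0.1996]
tcp_rot: [59.8, 89.8, -48.4]
wrist_force: [-0.3, 0.6, -0.3]
opening: 0.0429
```

```bash
python3 - <<'E'
from h import *
c=grab("wrist");cv2.imwrite('pics/w3.png',c["frame"]);A=cloud(c).reshape(-1,3);A=A[np.isfinite(A[:,0])]
A=A[(abs(A[:,0]-.43)<.09)&(abs(A[:,1]-.13)<.11)]
for n,z0,z1 in(("handletop",.0605,.067),("all",.0565,.075),("base",.005,.012)):
    B=A[(A[:,2]>z0)&(A[:,2]<z1)]; print(n,len(B),cv2.minAreaRect(B[:,:2].astype(np.float32)*1000) if len(B)>9 else '',np.median(B[:,2]))
B=A[(A[:,2]>.0605)&(A[:,2]<.067)]
u=np.linalg.svd(B[:,:2]-B[:,:2].mean(0),full_matrices=False)[2][0];print(np.degrees(np.arctan2(u[1],u[0])))
go([.4334,.1543,.035],-18)
E
```

```text
handletop 2592 ((425.230224609375, 130.56161499023438), (136.79541015625, 27.257265090942383), 72.79476928710938) 0.062375342058597016
all 3298 ((425.181396484375, 128.5205841064453), (141.1758575439453, 30.997032165527344), 71.5288314819336) 0.062200262342236606
base 3811 ((433.78387451171875, 152.53985595703125), (99.95272827148438, 60.07872772216797), 70.83767700195312) 0.007475537888001482
-109.24326573650083
t 9.15 p [0.4321 0.1534 0.1998] shift [ 0.1648  0.0005 -0.0015] jaw -18.02 q [ 19.6  -8.1  -6.2  91.8  -0.2 127.7]
 roll deg -0.02 rad -0.0004 dq1 -0.1
 roll deg 179.98 rad 3.1412 dq1 -0.1
```

View pics/w3.png

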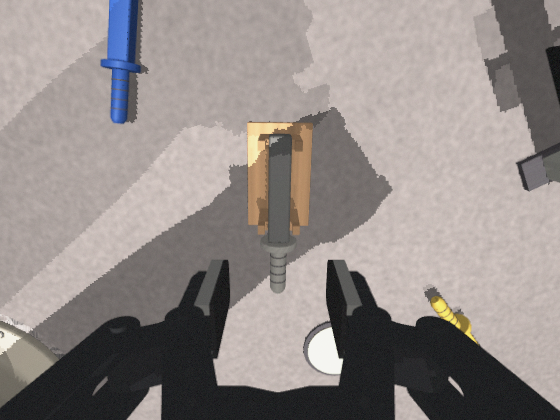

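The grey gauge lies in the wooden cradle (handle 278,190; tip 278,290), distinct from blue (120,60) and yellow (450,310). I descend and grip it.

Request:
apply_moves:
  commands:
    - [0.05,0.0015,0,0.021,0]
    - [0.1,0.0015,0,0.021,0]
    - [0.14,0.0015,0,0.021,0]
    - [0.165,0.0015,0,0.021,0]
    - [0.165,0.0015,0,0.021,0]
    - [0.165,0.0015,0,0.021,-1]
    - [0.165,0.0015,0,0.021,-1]
    - [0.165,0.0015,0,0.021,-1]
    - [0.165,0.0015,0,0.021,-1]
    - [0.165,0.0015,0,0.021,-1]
  newtons: 40

```text
time: 10.15
ee_pos: [0.4349, 0.1529, 0.0365]
tcp_rot: [96.4, 89.7, -12.8]
wrist_force: [0.1, -0.1, 7.2]
opening: 0.0175
```

Request:
apply_moves:
  commands:
    - [-0.03,0,0,0,-1]
    - [-0.07,0,0,0,-1]
    - [-0.12,0,0,0,-1]
    - [-0.15,0,0,0,-1]
    - [-0.15,0,0,0,-1]

```text
time: 10.65
ee_pos: [0.4359, 0.1537, 0.1917]
tcp_rot: [115.4, 89.3, 6.2]
wrist_force: [-0.2, 1.2, -0.6]
opening: 0.0173
```

```bash
cat >> h.py <<'E'
def gauge(c=None):
    """gauge axis in tool frame from the wrist depth: tilt (deg, + = tip down) from rod/handle surface"""
    c=c or grab("wrist"); p,R=pose(); L=(cloud(c)-p)@R
    m=np.isfinite(L[...,0])&(abs(L[...,1])<.02)&(L[...,2]>-.07)&(L[...,2]<.12)&(L[...,0]>-.06)&(L[...,0]<.04)
    B=L[m]; return B
E
python3 - <<'E'
from h import *
s=bot.get_obs();print(s["opening"],s["wrist_force"])
c=grab("wrist");B=gauge(c);cv2.imwrite('pics/w4.png',c["frame"])
for z in np.arange(-.07,.12,.01):
    b=B[(B[:,2]>=z)&(B[:,2]<z+.01)]
    if len(b)>5: print(round(z*1000),len(b),'x',np.percentile(b[:,0],[5,50,95]).round(4),'y',np.percentile(b[:,1],[5,95]).round(4))
X=cloud(c);A=X.reshape(-1,3);A=A[np.isfinite(A[:,0])]
B=A[(abs(A[:,0]-.435)<.06)&(abs(A[:,1]+.06)<.06)&(A[:,2]>.003)&(A[:,2]<.012)]
if len(B)>20: print('plate',cv2.minEnclosingCircle(B[:,:2].astype(np.float32)*1000))
E
```

```text
0.0173418668662872 [-0.19902099  1.17896171 -0.6485055 ]
-50 1256 x [-0.0295 -0.0276 -0.0151] y [-0.0065  0.009 ]
-40 1382 x [-0.0296 -0.0287 -0.0275] y [-0.0067  0.0092]
-30 1282 x [-0.0296 -0.0286 -0.0275] y [-0.0069  0.0091]
-20 5101 x [-0.0585 -0.0387 -0.0151] y [-0.0178  0.0178]
-10 2334 x [-0.0465 -0.0287 -0.0138] y [-0.0185  0.0186]
0 1607 x [-0.0496 -0.0289 -0.0276] y [-0.0095  0.0114]
10 984 x [-0.0294 -0.0285 -0.0275] y [-0.0073  0.009 ]
20 883 x [-0.0293 -0.0284 -0.0273] y [-0.0072  0.0089]
30 622 x [-0.0291 -0.0283 -0.0273] y [-0.0073  0.0086]
40 264 x [-0.0186 -0.015  -0.0102] y [-0.0127  0.0147]
plate ((400.33062744140625, -58.36418151855469), 11.81850814819336)
```

```bash
python3 - <<'E'
from h import *
go([.534,-.1025,.17],14.7)
E
```

```text
t 10.7 p [0.4352 0.1535 0.1889] shift [0.0198 0.1773 0.2094] jaw -19.19 q [ 19.5  -8.3  -7.6  90.2  -0.2 128.7]
 roll deg -33.89 rad -0.5916 dq1 -30.4
 roll deg 146.11 rad 2.55 dq1 -30.4
```

Request:
apply_moves:
  commands:
    - [0,0.177,0.209,-0.592,-1]
    - [0,0.177,0.209,-0.592,-1]
    - [0,0.177,0.209,-0.592,-1]
    - [0,0.177,0.209,-0.592,-1]
    - [0.02,0.177,0.209,-0.592,-1]
    - [0.02,0.177,0.209,-0.592,-1]
    - [0.02,0.177,0.209,-0.592,-1]
    - [0.02,0.177,0.209,-0.592,-1]

```text
time: 11.5
ee_pos: [0.5331, -0.1031, 0.1677]
tcp_rot: [85.0, 89.7, 9.6]
wrist_force: [-0.4, -0.0, -1.2]
opening: 0.0171
```

```bash
python3 - <<'E'
from h import *
c=grab("wrist");cv2.imwrite('pics/w5.png',c["frame"]);A=cloud(c).reshape(-1,3);A=A[np.isfinite(A[:,0])]
T=A[(abs(A[:,0]-.57)<.08)&(A[:,1]<-.19)&(A[:,1]>-.33)]
for n,z0,z1 in(("roof",.1,.109),("foot",.0055,.0105)):
    B=T[(T[:,2]>z0)&(T[:,2]<z1)]; print(n,len(B),cv2.minAreaRect(B[:,:2].astype(np.float32)*1000) if len(B)>9 else '',np.median(B[:,2]))
s=cloud(grab("scene")).reshape(-1,3);s2=cloud(grab("side")).reshape(-1,3)
for n,S in(("scene",s),("side",s2)):
    S=S[np.isfinite(S[:,0])&(abs(S[:,0]-.57)<.05)&(abs(S[:,1]+.245)<.05)&(S[:,2]>.1)&(S[:,2]<.11)]
    print(n,len(S),cv2.minAreaRect(S[:,:2].astype(np.float32)*1000) if len(S)>9 else '')
Y=A[(A[:,0]>.53)&(A[:,0]<.63)&(A[:,1]<-.0)&(A[:,1]>-.17)&(A[:,2]>.012)&(A[:,2]<.04)]
print('yellow',len(Y),Y.min(0),Y.max(0),np.median(Y,0))
go([.5,-.1,.17],14.7)
E
```

```text
roof 0  nan
foot 0  nan
scene 195 ((573.3970336914062, -247.26966857910156), (53.911312103271484, 41.54967498779297), 13.397329330444336)
side 92 ((572.8465576171875, -248.01100158691406), (49.673912048339844, 45.47101593017578), 13.697067260742188)
yellow 3521 [ 0.54271372 -0.15395138  0.01202431] [ 0.60320469 -0.01841379  0.0324092 ] [ 0.57022307 -0.08035931  0.02182711]
t 11.65 p [ 0.5335 -0.1011  0.1695] shift [-0.0008 -0.0321 -0.0096] jaw 14.79 q [-10.8   2.7   0.8  87.6   0.1  64.4]
 roll deg 0.09 rad 0.0015 dq1 -0.5
 roll deg -179.91 rad -3.1401 dq1 -0.5
  return _methods._mean(a, axis=axis, dtype=dtype,
  ret = ret.dtype.type(ret / rcount)
```

View pics/w5.png

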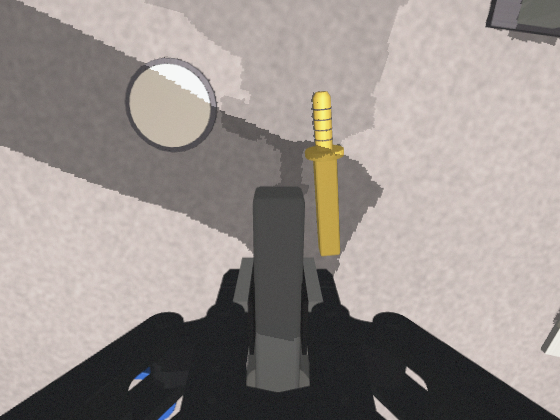

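```bash
python3 - <<'E'
from h import *
X=np.load('w1.npy');A=X.reshape(-1,3);A=A[np.isfinite(A[:,0])]
B=A[(abs(A[:,0]-.57)<.07)&(abs(A[:,1]+.235)<.08)&(A[:,2]>.0055)&(A[:,2]<.0115)]
print('foot',len(B),cv2.minAreaRect(B[:,:2].astype(np.float32)*1000))
a=np.radians(14.7);ex=np.array([np.cos(a),np.sin(a)]);ey=np.array([-np.sin(a),np.cos(a)])
o=np.array([.5697,-.2379])+.01*ey
q=(B[:,:2]-o)@np.c_[ex,ey]*1000
print('foot in term frame',np.percentile(q,[1,50,99],axis=0).round(1))
# right edge of the foot: max x per y-bin -> yaw ; front edge: max y per x-bin
for s in(1,-1):
    ys=np.arange(-30,30,4);pts=[]
    for y in ys:
        w=q[(q[:,1]>=y)&(q[:,1]<y+4)&(s*q[:,0]>25)]
        if len(w)>3: pts.append((y+2,(s*w[:,0]).max()*s))
    if len(pts)>3: print('edge',s,np.round(pts[::3],1).tolist(),'dyaw',-np.degrees(np.arctan(np.polyfit(*np.array(pts).T,1)[0])))
pts=[(x+2,q[(q[:,0]>=x)&(q[:,0]<x+4),1].max()) for x in range(-36,36,4) if ((q[:,0]>=x)&(q[:,0]<x+4)).sum()>3]
print('front',np.round(pts[::3],1).tolist(),np.degrees(np.arctan(np.polyfit(*np.array(pts).T,1)[0])))
for cam in("scene","side"):
    S=cloud(grab(cam)).reshape(-1,3); S=S[np.isfinite(S[:,0])]
    q=np.c_[(S[:,:2]-o)@np.c_[ex,ey],S[:,2]]*1000
    r=q[(abs(q[:,0])<40)&(q[:,1]>-60)&(q[:,1]<20)&(q[:,2]>102)&(q[:,2]<108)]
    print(cam,'roof',len(r),np.percentile(r,[2,50,98],axis=0).round(1).tolist(),cv2.minAreaRect(r[:,:2].astype(np.float32)))
    t=q[(abs(q[:,0])<30)&(q[:,1]>4)&(q[:,1]<28)&(q[:,2]>50)&(q[:,2]<101)]
    if len(t)>5: print(cam,'tube',len(t),np.percentile(t,[2,50,98],axis=0).round(1).tolist())
E
```

```text
foot 856 ((569.2457275390625, -237.9328155517578), (79.31156921386719, 74.72857666015625), 14.66809368133545)
foot in term frame [[-39.8 -46.1]
 [ 31.9  -0.9]
 [ 39.1  27.3]]
edge 1 [[-28.0, 39.1], [-16.0, 39.0], [-4.0, 39.1], [8.0, 39.1], [20.0, 39.0]] dyaw 0.06186140470028093
edge -1 [[-28.0, -39.8], [-16.0, -39.9], [-4.0, -39.4], [8.0, -39.6], [20.0, -39.8]] dyaw -0.045379783012137645
front [[-34.0, 27.2], [-22.0, 27.0], [-10.0, 27.5], [2.0, 27.1], [14.0, 26.8], [26.0, 27.3]] 0.14630859356125617
scene roof 151 [[-24.5, -40.0, 102.1], [3.6, -21.0, 103.8], [26.7, -1.3, 107.6]] ((2.4851951599121094, -20.220951080322266), (54.86042022705078, 40.27078628540039), 0.8730621933937073)
scene tube 75 [[-13.6, 4.4, 68.9], [3.0, 11.0, 81.3], [14.9, 19.2, 95.7]]
side roof 63 [[-9.7, -43.5, 102.3], [10.7, -9.0, 106.9], [25.0, 3.1, 107.9]] ((10.317556381225586, -13.052013397216797), (34.781639099121094, 55.75920486450195), 28.885238647460938)
side tube 76 [[-14.5, 6.2, 71.7], [0.1, 14.4, 83.3], [15.3, 21.2, 97.3]]
```

Request:
apply_moves:
  commands:
    - [0.05,0,0,0,-1]
    - [0.1,0,0,0,-1]
    - [0.13,0,0,0,-1]
    - [0.138,0,0,0,-1]
    - [0.138,0,0,0,-1]
    - [0.138,0,0.015,0,-1]
    - [0.138,0,0.03,0,-1]
    - [0.138,0,0.03,0,-1]
  newtons: 25

```text
time: 12.55
ee_pos: [0.5443, -0.1322, 0.034]
tcp_rot: [71.0, 89.3, -4.3]
wrist_force: [0.7, 0.0, -1.2]
opening: 0.0171
```

```bash
cat >> h.py <<'E'
a_=np.radians(14.7);TR=np.array([[np.cos(a_),-np.sin(a_),0],[np.sin(a_),np.cos(a_),0],[0,0,1]]);TO=np.array([.5672,-.2282,0])
def term():
    p,R=pose(); s=bot.get_obs()
    print('t',round(s["time"],2),'TCP in terminal mm',((p-TO)@TR*1000).round(1),'jaw',round(yaw(),2),'F',np.array(s["wrist_force"]).round(1),'op',round(s["opening"],4),'toolx',(TR.T@R[:,0]).round(3))
def tilt():
    B=gauge(); T=B[(B[:,2]<-.022)&(abs(B[:,1])<.006)&(B[:,0]>-.06)]
    # top face: robust line x=a+b z
    k=np.polyfit(T[:,2],T[:,0],1)
    for _ in range(4):
        r=T[:,0]-np.polyval(k,T[:,2]); T=T[abs(r-np.median(r))<max(.0015,np.std(r))]; k=np.polyfit(T[:,2],T[:,0],1)
    p,R=pose(); g=R@np.array([k[0],0,1]); g/=np.linalg.norm(g)
    print('n',len(T),'tilt tip-down deg',round(np.degrees(np.arcsin(-g[2])),2),'top x at z=0',k[1].round(4),'tail z',np.percentile(T[:,2],.5).round(4))
E
python3 -c "
from h import *
term();tilt();term()"
```

```text
t 12.55 TCP in terminal mm [ 2.2 98.7 34. ] jaw 14.73 F [ 0.7  0.  -1.2] op 0.0171 toolx [ 0.012 -0.004 -1.   ]
n 615 tilt tip-down deg -59.76 top x at z=0 -0.0795 tail z -0.0686
t 12.6 TCP in terminal mm [ 1.9 99.6 33.5] jaw 14.72 F [-0.4 -0.5 -1.3] op 0.0173 toolx [ 0.011 -0.003 -1.   ]
```

Request:
apply_moves:
  commands:
    - [-0.008,-0.002,0,0,-1]
    - [-0.016,-0.002,0,0,-1]
    - [-0.022,-0.002,0.001,0,-1]
    - [-0.028,-0.002,0.002,0,-1]
    - [-0.028,-0.002,0.002,0,-1]
  newtons: 25

```text
time: 13.1
ee_pos: [0.5422, -0.1338, 0.0624]
tcp_rot: [73.8, 89.3, -1.5]
wrist_force: [-0.7, 1.8, -2.0]
opening: 0.0173
```

```bash
python3 - <<'E'
s=open('h.py').read()
s=s.replace("T=B[(B[:,2]<-.022)&(abs(B[:,1])<.006)&(B[:,0]>-.06)]","T=B[(B[:,2]<-.02)&(B[:,2]>-.055)&(abs(B[:,1])<.006)&(B[:,0]<-.01-.3*B[:,2])]\n    T=T[T[:,0]<(-.0285+.5*T[:,2]/1*0+.008)]")
open('h.py','w').write(s)
E
python3 -c "
from h import *
term();tilt()"
```

```text
t 13.1 TCP in terminal mm [-0.3 97.7 62.4] jaw 14.73 F [-0.7  1.8 -2. ] op 0.0173 toolx [ 0.012 -0.003 -1.   ]
n 1425 tilt tip-down deg 9.31 top x at z=0 -0.0283 tail z -0.0426
```

Request:
apply_moves:
  commands:
    - [-0.003,0,0.001,0,-1]
    - [-0.006,0,0.001,0,-1]
    - [-0.008,0,0.001,0,-1]
    - [-0.009,0,0.001,0,-1]

```text
time: 13.55
ee_pos: [0.5425, -0.1349, 0.0711]
tcp_rot: [72.0, 89.3, -3.2]
wrist_force: [-0.9, -1.0, -4.7]
opening: 0.017
```

```bash
python3 -c "
from h import *
term();tilt();cv2.imwrite('pics/s1.png',cv2.resize(cams.camera('side')['frame'][110:230,230:360],None,fx=4,fy=4,interpolation=2))"
```

```text
t 13.55 TCP in terminal mm [-0.3 96.5 71.1] jaw 14.73 F [-0.9 -1.  -4.7] op 0.017 toolx [ 0.012 -0.004 -1.   ]
n 1001 tilt tip-down deg 6.8 top x at z=0 -0.0319 tail z -0.0419
```

View pics/s1.png

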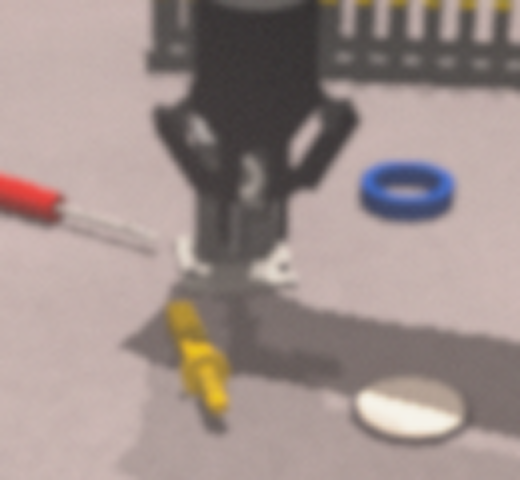

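```bash
python3 - <<'E'
from h import *
c=grab("wrist");p,R=pose();L=((cloud(c)-p)@R).reshape(-1,3);L=L[np.isfinite(L[:,0])&(abs(L[:,1]-.001)<.005)&(L[:,2]>-.07)&(L[:,2]<.06)&(L[:,0]<.03)&(L[:,0]>-.075)]
for z in np.arange(-.07,.06,.005):
    b=L[(L[:,2]>=z)&(L[:,2]<z+.005)]
    if len(b)>5: print(round(z*1000),len(b),np.percentile(b[:,0]*1000,[2,20,50,80,98]).round(1))
E
```

```text
-50 85 [-26.9 -26.1 -24.9 -24.  -23.1]
-45 855 [-39.  -36.7 -32.9 -28.6 -25.3]
-40 443 [-39.8 -39.1 -38.5 -38.  -37.3]
-35 397 [-38.3 -37.6 -37.  -36.3 -35.5]
-30 342 [-36.4 -35.7 -35.1 -34.5 -33.7]
-25 333 [-34.8 -33.9 -33.3 -32.7 -31.9]
-20 286 [-32.7 -32.1 -31.5 -30.9 -30.1]
-15 353 [-74.9 -73.7 -29.9 -29.3 -28.4]
-10 377 [-74.9 -73.8 -28.4 -27.5 -26.8]
-5 229 [-27.2 -26.4 -25.9 -25.2 -24.6]
0 220 [-25.4 -24.7 -24.  -23.5 -23. ]
5 206 [-23.4 -22.8 -22.3 -21.7 -20.9]
10 188 [-21.9 -21.2 -20.5 -19.9 -19.3]
15 172 [-19.8 -19.3 -18.7 -18.2 -17.6]
20 164 [-18.1 -17.5 -16.8 -16.3 -15.6]
25 162 [-16.5 -15.7 -15.2 -14.7 -14.2]
30 148 [-14.3 -13.8 -13.3 -12.8 -12.2]
35 129 [-12.7 -12.2 -11.5 -10.9 -10.3]
40 181 [-12.4 -10.7 -10.   -9.1  -8.4]
45 314 [-15.4 -14.5 -13.4 -11.2  -8.3]
50 35 [-14.  -13.6 -13.4 -12.9 -12.3]
```

Request:
apply_moves:
  commands:
    - [0.003,0,0,0,-1]
    - [-0.005,0,-0.02,0,-1]
    - [-0.012,0,-0.04,0,-1]
    - [-0.025,0,-0.04,0,-1]
    - [-0.036,0,-0.03,0,-1]
    - [-0.036,0,-0.03,0,-1]
  newtons: 50

```text
time: 14.3
ee_pos: [0.5359, -0.1075, 0.1092]
tcp_rot: [68.4, 89.0, -6.9]
wrist_force: [-0.5, 0.3, -1.7]
opening: 0.0171
```

```bash
cat >> h.py <<'E'
def tilt():
    c=grab("wrist");p,R=pose();L=((cloud(c)-p)@R).reshape(-1,3);L=L[np.isfinite(L[:,0])&(abs(L[:,1]-.001)<.005)&(L[:,0]<.0)&(L[:,0]>-.06)]
    zs=np.arange(-.04,.036,.004); b=np.array([(z+.002,np.median(L[(L[:,2]>=z)&(L[:,2]<z+.004),0])) for z in zs])
    k=np.polyfit(b[:,0],b[:,1],1); r=b[:,1]-np.polyval(k,b[:,0]); k=np.polyfit(*b[abs(r)<.003].T,1)
    t=np.arctan(k[0]); g=R@np.array([k[0],0,1]); g/=np.linalg.norm(g)
    w=L[(abs(L[:,0]-np.polyval(k,L[:,2]))<.0015)&(L[:,2]<0)]; tz=np.percentile(w[:,2],1)
    oz=tz+.045*np.cos(t)-.009*np.sin(t); ox=np.polyval(k,oz)+.009/np.cos(t)
    print('tilt in tool',np.degrees(t).round(2),'world tip-down',np.degrees(np.arcsin(-g[2])).round(2),'origin in tool x,z mm',(1000*ox).round(1),(1000*oz).round(1),'tail',tz.round(4))
    G=np.array([ox,0,oz]);a=np.array([np.sin(t),0,np.cos(t)])
    for n,d in(('shoulder',.051),('tip',.096)):
        w=p+R@(G+a*d); print(n,'world',w.round(4),'terminal mm',((w-TO)@TR*1000).round(1))
E
python3 -c "
from h import *
term();tilt()"
```

```text
t 14.3 TCP in terminal mm [  0.4 124.7 109.2] jaw 14.69 F [-0.5  0.3 -1.7] op 0.0171 toolx [ 0.016 -0.006 -1.   ]
tilt in tool 19.54 world tip-down 19.24 origin in tool x,z mm -17.0 -0.6 tail -0.04
shoulder world [ 0.5474 -0.1531  0.1082] terminal mm [-1.000e-01  7.770e+01  1.082e+02]
tip world [ 0.5583 -0.1941  0.0934] terminal mm [ 0.  35.2 93.4]
```

Request:
apply_moves:
  commands:
    - [0.003,-0.001,0,0,-1]
    - [0.006,-0.001,0.008,0,-1]
    - [0.0095,-0.001,0.018,0,-1]
    - [0.0125,-0.001,0.026,0,-1]
    - [0.0155,-0.0012,0.034,0,-1]
    - [0.0155,-0.0012,0.034,0,-1]
  newtons: 60

```text
time: 14.95
ee_pos: [0.5429, -0.1414, 0.0918]
tcp_rot: [70.4, 89.2, -5.0]
wrist_force: [-0.9, 0.2, -1.5]
opening: 0.0169
```

```bash
python3 -c "
from h import *
term();tilt()"
```

```text
t 14.95 TCP in terminal mm [-1.5 90.1 91.8] jaw 14.59 F [-0.9  0.2 -1.5] op 0.0169 toolx [ 0.013 -0.005 -1.   ]
tilt in tool 19.58 world tip-down 19.31 origin in tool x,z mm -15.4 -0.6 tail -0.04
shoulder world [ 0.5548 -0.1868  0.0907] terminal mm [-1.5 43.2 90.7]
tip world [ 0.5657 -0.2278  0.0758] terminal mm [-1.3  0.7 75.8]
```

Request:
apply_moves:
  commands:
    - [0.0,0.001,0.004,0,-1]
    - [0.0022,0.001,0.012,0,-1]
    - [0.0053,0.001,0.02,0,-1]
    - [0.007,0.001,0.025,0,-1]
    - [0.007,0.001,0.025,0,-1]

```text
time: 15.5
ee_pos: [0.5501, -0.1656, 0.0847]
tcp_rot: [71.0, 89.2, -4.4]
wrist_force: [0.9, 0.3, -1.3]
opening: 0.0167
```

```bash
python3 -c "
from h import *
term();tilt()"
```

```text
t 15.5 TCP in terminal mm [-0.6 64.9 84.7] jaw 14.56 F [ 0.9  0.3 -1.3] op 0.0167 toolx [ 0.013 -0.004 -1.   ]
tilt in tool 19.62 world tip-down 19.37 origin in tool x,z mm -15.6 -0.8 tail -0.0401
shoulder world [ 0.562  -0.211   0.0836] terminal mm [-0.6 18.  83.6]
tip world [ 0.5729 -0.252   0.0687] terminal mm [ -0.5 -24.5  68.7]
```

Request:
apply_moves:
  commands:
    - [0.001,0,0.003,0,-1]
    - [0.002,0,0.005,0,-1]
    - [0.0025,0,0.007,0,-1]
    - [0.0025,0,0.007,0,-1]

```text
time: 15.95
ee_pos: [0.5509, -0.1678, 0.0844]
tcp_rot: [103.7, 89.2, 28.4]
wrist_force: [-11.5, 25.2, 18.1]
opening: 0.0171
```

```bash
python3 -c "
from h import *
term();tilt()"
```

```text
t 15.95 TCP in terminal mm [-0.4 62.5 84.4] jaw 14.72 F [-11.5  25.2  18.1] op 0.0171 toolx [ 0.014  0.003 -1.   ]
tilt in tool 19.44 world tip-down 19.62 origin in tool x,z mm -15.8 -1.1 tail -0.0405
shoulder world [ 0.5629 -0.2133  0.083 ] terminal mm [-0.4 15.5 83. ]
tip world [ 0.5739 -0.2542  0.0679] terminal mm [ -0.1 -26.9  67.9]
```

Request:
apply_moves:
  commands:
    - [0.001,0,0.004,0,-1]
    - [0.001,0,0.004,0,-1]
    - [0.001,0,0.004,0,-1]
    - [0.001,0,0.004,0,-1]

```text
time: 16.4
ee_pos: [0.5509, -0.1679, 0.0846]
tcp_rot: [124.9, 89.0, 49.7]
wrist_force: [-11.1, 22.3, 14.6]
opening: 0.0167
```

```bash
python3 -c "
from h import *
term();tilt()"
```

```text
t 16.4 TCP in terminal mm [-0.5 62.5 84.6] jaw 14.87 F [-11.1  22.3  14.6] op 0.0167 toolx [ 0.015  0.01  -1.   ]
tilt in tool 19.36 world tip-down 19.94 origin in tool x,z mm -15.8 -1.1 tail -0.0406
shoulder world [ 0.5629 -0.2133  0.083 ] terminal mm [-0.3 15.5 83. ]
tip world [ 0.574  -0.2541  0.0677] terminal mm [  0.  -26.8  67.7]
```

Request:
apply_moves:
  commands:
    - [-0.004,0,-0.011,0,-1]
    - [-0.011,0,-0.03,0,-1]
    - [-0.0185,0,-0.05,0,-1]
    - [-0.0255,0,-0.07,0,-1]
    - [-0.0255,0,-0.07,0,-1]
    - [-0.06,0,-0.06,0,-1]
    - [-0.06,0,-0.03,0,-1]
    - [-0.06,0,-0.01,0,-1]
    - [-0.06,0,-0.01,0,-1]

```text
time: 17.35
ee_pos: [0.548, -0.1608, 0.1446]
tcp_rot: [122.0, 89.0, 46.7]
wrist_force: [-0.8, 1.7, -2.5]
opening: 0.0169
```

```bash
python3 -c "
from h import *
term();tilt()"
```

```text
t 17.35 TCP in terminal mm [ -1.5  70.  144.6] jaw 14.76 F [-0.8  1.7 -2.5] op 0.0169 toolx [ 0.015  0.009 -1.   ]
tilt in tool 19.48 world tip-down 20.06 origin in tool x,z mm -15.9 0.1 tail -0.0393
shoulder world [ 0.5599 -0.2064  0.1429] terminal mm [ -1.6  23.  142.9]
tip world [ 0.5709 -0.2472  0.1274] terminal mm [ -1.3 -19.3 127.4]
```

Request:
apply_moves:
  commands:
    - [0.01,0,-0.003,0,-1]
    - [0.018,0,-0.003,0,-1]
    - [0.026,0,-0.003,0,-1]
    - [0.034,0,-0.003,0,-1]
    - [0.041,0,-0.003,0,-1]
    - [0.045,0,-0.003,0,-1]
    - [0.045,0,-0.003,0,-1]
  newtons: 25

```text
time: 18.1
ee_pos: [0.5473, -0.1554, 0.0992]
tcp_rot: [124.7, 89.0, 49.6]
wrist_force: [0.3, 2.4, 3.4]
opening: 0.0169
```

```bash
python3 -c "
from h import *
term();tilt()"
```

```text
t 18.1 TCP in terminal mm [-0.8 75.5 99.2] jaw 14.85 F [0.3 2.4 3.4] op 0.0169 toolx [ 0.015  0.01  -1.   ]
tilt in tool 2.22 world tip-down 2.8 origin in tool x,z mm -15.9 0.0 tail -0.0446
shoulder world [ 0.5602 -0.205   0.1129] terminal mm [ -0.9  24.2 112.9]
tip world [ 0.5718 -0.2484  0.1107] terminal mm [ -0.7 -20.7 110.7]
```

Request:
apply_moves:
  commands:
    - [-0.02,0,-0.01,0,-1]
    - [-0.04,0,-0.04,0,-1]
    - [-0.04,0,-0.06,0,-1]
    - [-0.04,0,-0.06,0,-1]
  newtons: 50

```text
time: 18.55
ee_pos: [0.5311, -0.0962, 0.1404]
tcp_rot: [124.0, 89.0, 49.0]
wrist_force: [0.6, 0.1, -0.6]
opening: 0.017
```

```bash
python3 -c "
from h import *
p,R=pose(); tilt()
go([.5473-.1373,-.1554+.1889,.092],14.8)"
```

```text
tilt in tool 2.72 world tip-down 3.3 origin in tool x,z mm -16.7 -0.7 tail -0.0452
shoulder world [ 0.544  -0.1459  0.1537] terminal mm [ -1.5  85.5 153.7]
tip world [ 0.5556 -0.1893  0.1511] terminal mm [ -1.3  40.6 151.1]
t 18.6 p [ 0.5312 -0.0972  0.1399] shift [ 0.0482 -0.0841 -0.157 ] jaw 14.94 q [-10.8   2.2  -2.9  84.3   0.9  64.2]
 roll deg 0.14 rad 0.0024 dq1 15.5
 roll deg -179.86 rad -3.1392 dq1 15.5
```

Request:
apply_moves:
  commands:
    - [0,-0.084,-0.157,0,-1]
    - [0,-0.084,-0.157,0,-1]
    - [0,-0.084,-0.157,0,-1]
    - [0,-0.084,-0.157,0,-1]
    - [0.024,-0.084,-0.157,0,-1]
    - [0.045,-0.084,-0.157,0,-1]
    - [0.045,-0.084,-0.157,0,-1]
    - [0.045,-0.084,-0.157,0,-1]
    - [0.045,-0.084,-0.157,0,-1]
    - [0.045,-0.084,-0.157,0,-1]

```text
time: 19.6
ee_pos: [0.4107, 0.0333, 0.0961]
tcp_rot: [121.9, 88.9, 46.8]
wrist_force: [0.3, -0.1, -1.9]
opening: 0.017
```

```bash
python3 - <<'E'
from h import *
term();tilt();s=bot.get_obs();print(s["wrist_force"],s["qd"].round(2))
for cam in("scene","side"):
    c=grab(cam);A=cloud(c).reshape(-1,3);A=A[np.isfinite(A[:,0])]
    if cam=="side":I=c["frame"]
    else: J=c["frame"]
    B=A[(abs(A[:,0]-.43)<.07)&(A[:,1]>-.09)&(A[:,1]<0)&(A[:,2]>.085)&(A[:,2]<.14)]
    if len(B)>5: j=B[np.argsort(B[:,1])[:8]];print(cam,'tip',np.median(j,0),len(B))
    B=A[(abs(A[:,0]-.435)<.06)&(abs(A[:,1]+.06)<.06)&(A[:,2]>.004)&(A[:,2]<.012)];print(cam,'plate',cv2.minEnclosingCircle(B[:,:2].astype(np.float32)*1000))
    B=A[(abs(A[:,0]-.68)<.07)&(abs(A[:,1]-.18)<.045)&(A[:,2]>.17)&(A[:,2]<.185)];print(cam,'fin',np.median(B,0))
cv2.imwrite('pics/end.png',np.hstack([cv2.resize(J[110:350,110:430],(400,300)),cv2.resize(I[110:320,160:440],(400,300))]))
E
```

```text
t 19.6 TCP in terminal mm [-85.  292.6  96.1] jaw 14.91 F [ 0.3 -0.1 -1.9] op 0.017 toolx [ 0.016  0.01  -1.   ]
tilt in tool 2.72 world tip-down 3.28 origin in tool x,z mm -16.4 0.2 tail -0.0443
shoulder world [ 0.4236 -0.0163  0.1095] terminal mm [-85.1 241.4 109.5]
tip world [ 0.4352 -0.0597  0.1069] terminal mm [-84.9 196.4 106.9]
[-0.46842658  0.11414916 -0.91645311] [ 0.12 -0.06 -0.37 -0.09  0.01 -0.04]
scene tip [ 0.43705966 -0.05686164  0.11060587] 129
scene plate ((435.2858581542969, -53.08882522583008), 74.2835922241211)
scene fin [0.68254557 0.17998681 0.17568527]
side tip [ 0.43749292 -0.04902418  0.11476754] 25
side plate ((438.6707763671875, -59.528385162353516), 76.31104278564453)
side fin [0.6795965  0.1830004  0.17617967]
```

View pics/end.png

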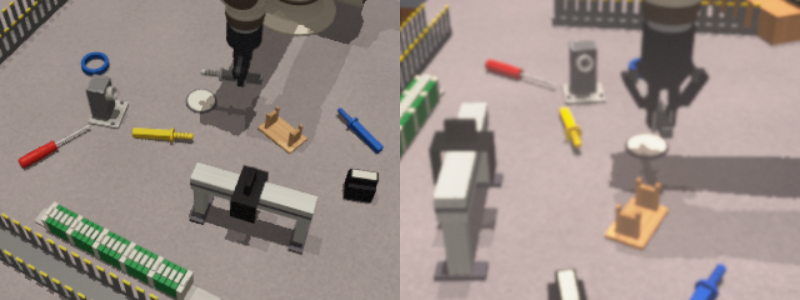

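The cover straddles the bar (scene half, 250,193), and the gauge is held level with its tip over the plate (205,75 above 201,100). The bystanders are untouched. One row lets the arm settle, then I hand in.

Request:
apply_moves:
  commands:
    - [0,0,0,0,-1]
    - [0,0,0,0,-1]
    - [0,0,0,0,-1]

```text
time: 20.05
ee_pos: [0.4104, 0.0334, 0.0958]
tcp_rot: [122.9, 89.0, 47.9]
wrist_force: [-0.0, 0.8, -1.3]
opening: 0.0172
```

```bash
python3 -c "
from h import *
s=bot.get_obs();print(s['time'],s['qd'].round(2),s['opening'],s['ee_pos']);bot.job_done()"
```

```text
20.05 [ 0.03  0.07 -0.1  -0.03  0.03 -0.08] 0.017185059991692796 [0.41042478 0.0333673  0.09578751]
the job is handed in; nothing more can be done
```

I completed the whole job and handed it in at 20.05 s; no verdict came back.

- **Cover:** it hangs flat on the bar with a leg on either side and is let go. It sits about 2 mm off the bar's centreline and 6 mm along from its middle.
- **Gauge in the tube:** the moves only allow the tool to point straight down, so I tilted the gauge about 20° in the grip by lifting the rod against the underside of the entry tube. I then pushed it in until the collar stopped, with about 28–33 N at the wrist. The tip was within about 1.5 mm of its seat and tilted 19.9°. After drawing it out, I levelled it by pressing the rod lightly on the terminal roof.
- **Final hold:** the gauge is still and gripped, 3.3° off level, touching nothing. The wrist camera puts the tip at (0.435, -0.060, 0.107) m, within about 1 mm of the plate's centre.
- **Bystanders:** the tape roll, screwdriver and relay look untouched in the last pictures; I did not measure them.

**Checks that disagreed:** the scene and side cameras gave the tip 4–8 mm higher and up to 11 mm away sideways. They had few points on the rod, but even those readings are inside the tolerance. Their automatic plate-circle fits in that last check were spoiled by other points, so I used the plate centre measured earlier.

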